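Unlock the kitchen hand press: draw the red pin and park it in the side notch

ROBOT

A 6-joint arm with a two-finger parallel gripper is mounted at the origin on a cart in front of the work surface, level with it; the furniture and walls round the work are solid. World frame = base frame: x ahead of the robot, y to its left, z up, the work surface at z = 0. Lengths are in m, angles in rad, forces in N, time in s.
With the tool pointing down it reaches from about 0.35 to 0.975 m from the base axis. Payload 4.9 kg.
Tool frame: the origin (TCP) lies at the centre of the arm's flange, where the gripper is bolted on; the fingertips stand 173 mm ahead of it and the grasp point (between the pads) lies 155 mm ahead of it; z points along the fingers, y is the line along which they close (so a half turn about z gives the same grasp; the last joint's range is limited). The gripper opens to 85 mm and grips with 20 to 120 N. Pads are 22 mm wide; open, the fingers measure 114 mm over their backs; the gripper's body (76 mm by 85 mm) begins 54 mm behind the grasp point. The pads swing forward as they close: fully open they stand 13 mm farther back than shut.
Start: joints at [1.024, 0.053, 1.613, -0, 1.476, -0.119], TCP at [0.259, 0.569, 0.405] pointing down, gripper open.
Joint ranges: [-3.01, 3.01], [-1.01, 2.22], [0.06, 2.58], [-1.02, 4.17], [0.09, 2.62], [-3.14, 3.14]. Speed limits (rad/s): [2.57, 2.57, 3.14, 3.14, 3.14, 3.14].

INTERFACE

Orientations are given as [roll, pitch, yaw] about the fixed x, y, z axes, in that order (R = Rz(yaw) Ry(pitch) Rx(roll)).
In Python, from cell import * gives the robot as it stands. The module is installed in compiled form; this text tells all that it offers. Calls block until the motion is done:
- move_pose(position, orientation): joint-space move of the TCP to a pose.
- line_to(position, velocity=0.15, orientation=None, guard=None): straight line of the TCP; orientation=None keeps the orientation; velocity is the mean speed in m/s. With guard (N) it stops when the force on the tool has changed by that much, and returns True; else False.
- movej(angles): joint-space move.
- gripper_to(opening, effort=None): opening from 0.0 (shut) to 1.0 (fully open); effort is the grip in N (None keeps the last); returns when the fingers have stopped.
- pause(seconds).
- ik(position, orientation): joint angles nearest the present ones, or None.
- capture(name): name is "scene" or "top"; returns a dict with "color" (400x640x3 uint8, blue, green, red), "range_z" (400x640 float32, m along the optical axis (not along the pixel's ray), 0 where there is no reading), "fx", "fy", "cx", "cy" (pixels), "T" (4x4, takes a point from camera to world coordinates). Camera axes: x right, y up, looking along -z (the intrinsics and any distortion apply to the point x, -y, -z); pixel columns grow to the right and rows downward; lengths in m; the calibration is good to about 2 mm. A picture is of the moment at which its call begins.
A pose or a line that the arm cannot do raises Unreachable and nothing moves.
- hand_in(): hands the job in; it is judged then, once.
Readings, each from a call of its own:
- current_time_s(): time.
- current_joint_positions(): joint angles.
- current_qd(): joint speeds.
- current_effort(): joint torques, N m.
- current_eef_pos(): TCP position.
- current_tcp_rot(): TCP orientation.
- current_contact_force(): force on the tool from outside, world axes, zero at the start.
- current_torque(): the same for the moment, N m.
- current_width(): opening from 0.0 (shut) to 1.0 (fully open).
- current_grip_force(): force on a finger pad.
Only numpy, scipy, OpenCV 4.12 (cv2) and the standard library are available. Lean on these libraries where they do the work, as an engineer would, in place of code of your own. Each camera call takes 0.05 s, during which the arm holds its last target. There are 200 camera calls.

TASK

Unlock the blue and grey metal hand press on the worktop: draw the red-headed locking pin straight up out of its bore and park it in the open notch at the side of the press, upright, hanging by its flange with the flange lying flat on top of the notch. Leave the black-headed pin in its bore and the press lid shut.

Things in the scene. Friction and masses are not known exactly. Their poses are not given: they have to be found in the camera images.
- lock_pin: locking pin, 0.12 kg (sizes in mm): red upright round head 24 wide, 45 tall, on a steel flange 44 wide, 5 thick; below it a steel shank 10 wide, 38 long, last 8 tapered. Origin: centre of the flange's underside; z up along the pin (head from 5 to 50). Stands loose, flange on top, in one of two upright bores (14 wide) in the press's front tongue; which bore varies. Lifts straight out.
- guide_pin: same pin with a black head, in the other bore, 90 mm away; it stays there. Origin (centre of the flange's underside) and axes as for the red pin.
- notch (a point): notch at the left side of the blue press base (mm): slot 24 wide, 48 long between flat cheeks 16 thick; open above, below and outward. Point: mid-width, 22 from its inner end, level with cheek tops and bore tops, 44 over the worktop. x across the slot (tongue to hinge), y along it outward, z up. Press fixed, at most 45 tall bar the pins; its centre is at y -127, the bores 115 nearer (-x).
- press_lid (a joint): rear hinge of the press's round grey upper plate (diameter 172 mm, with the front tongue that holds both pins), rad: 0 shut, growing as it opens. Once the red pin is out only its weight (0.9 kg) keeps it shut.
Mind the look-alikes: they are no part of the job. What is shaped like the lock_pin but green or turquoise is not meant.

How it is judged:
On the way:
1. the red pin has been drawn up clear of its bore (z of lock_pin in the frame of notch above 0.039 m), for 0.1 s.
At the end, for the whole second after the job is handed in: Red pin at rest in the notch: origin within 12 mm of the notch point across the slot, 22 mm inward to 24 mm outward along it, 4 mm below to 5 mm above it; upright within 0.17 rad; slower than 0.02 m/s. Black pin within 12 mm of its start; lid under 0.08 rad (x of lock_pin in the frame of notch between -0.012 and 0.012 m and y of lock_pin in the frame of notch between -0.022 and 0.024 m and z of lock_pin in the frame of notch between -0.004 and 0.005 m and angle between lock_pin's own z axis and vertical below 0.17 rad and linear speed of lock_pin below 0.02 m/s and distance of guide_pin from where it was at the start of the episode below 0.012 m and value of joint press_lid below 0.08 rad); the robot touches nothing.
It fails at once if the black pin is pulled up or pushed about by more than 20 mm (distance of guide_pin from where it was at the start of the episode above 0.02 m).
It fails at once if the press lid is opened by more than 0.2 rad (value of joint press_lid above 0.2 rad).
It also fails if it takes over 37 s, if anything falls off the work surface, if the arm or the gripper's body presses on something with over 40 N, if the wrist force passes 120 N, or if a joint passes its speed limit or range.

## Working session

There is one attempt and no reset: what is moved stays moved. The work goes in short steps, each a Python script; the robot and the scene stay as the last script left them, time stands still between calls to the robot, and variables do not carry over. Pictures are saved under pics/ and viewed, at most 10 in all, crops included, and the job is handed in when it is done.

```bash
mkdir -p pics
python3 - <<'E'
from cell import *
import cv2,numpy as np
for n in("scene","top"):
    c=capture(n); cv2.imwrite(f"pics/{n}1.png",c["color"]); np.savez(f"{n}1.npz",**c)
    print(n,c["fx"],c["fy"],c["cx"],c["cy"],c["T"].round(3).tolist(),[k for k in c], (c["range_z"]>0).mean())
print(current_time_s(),current_tcp_rot())
E
```

```text
scene 386.15235052260505 386.15235052260505 311.415824532188 196.853613949833 [[0.901, 0.334, -0.276, 0.291], [-0.433, 0.707, -0.559, -0.488], [0.008, 0.623, 0.782, 0.756], [0.0, 0.0, 0.0, 1.0]] ['color', 'range_z', 'fx', 'fy', 'cx', 'cy', 'T'] 0.99603515625
top 495.4038317883769 495.4038317883769 314.8853363165672 195.1857897760312 [[0.001, 0.998, -0.056, 0.456], [-1.0, 0.001, 0.009, -0.013], [0.01, 0.056, 0.998, 0.995], [0.0, 0.0, 0.0, 1.0]] ['color', 'range_z', 'fx', 'fy', 'cx', 'cy', 'T'] 0.99615625
0.1 [-3.13970875e+00 -2.08407373e-04  2.71376866e+00]
```

View pics/scene1.png

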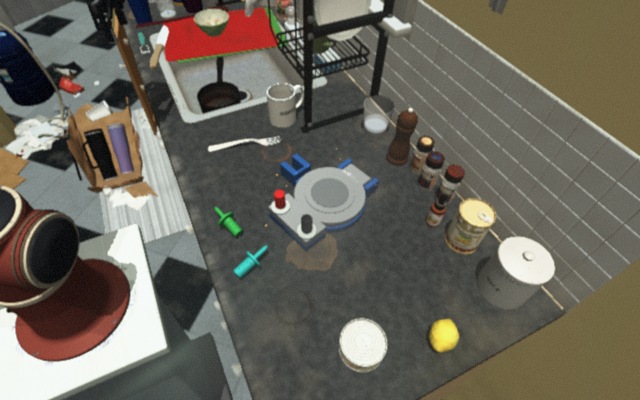

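View pics/top1.png

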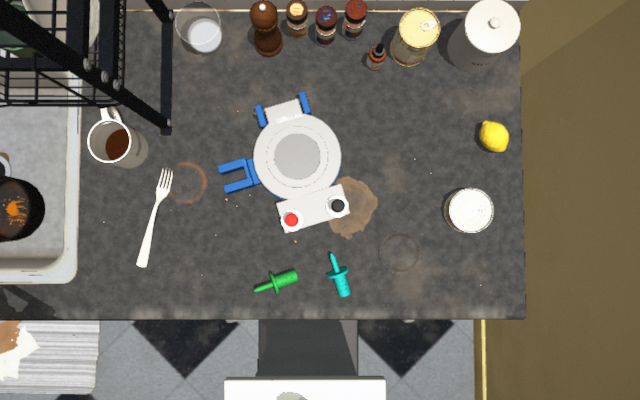

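The red head is at (291,219) and the black at (338,205) in the top view. The blue notch fork is near (238,176), opening left, and the green and turquoise pins lie loose below. Next I'll locate them numerically.

```bash
cat > h.py <<'E'
import numpy as np,cv2
def ray(c,u,v,z):
    d=c["T"][:3,:3]@np.array([(u-c["cx"])/c["fx"],-(v-c["cy"])/c["fy"],-1.]); o=c["T"][:3,3]
    return o+d*(z-o[2])/d[2]
def cloud(c):
    v,u=np.mgrid[:400,:640]; r=c["range_z"]
    P=np.stack([(u-c["cx"])/c["fx"]*r,-(v-c["cy"])/c["fy"]*r,-r],-1)
    return P@c["T"][:3,:3].T+c["T"][:3,3]
def masks(c):
    h=cv2.cvtColor(c["color"],cv2.COLOR_BGR2HSV).astype(int); H,S,V=h[...,0],h[...,1],h[...,2]
    return dict(red=((H<8)|(H>172))&(S>150)&(V>70), blue=(H>100)&(H<125)&(S>130)&(V>50), black=(V<75)&(S<120))
E
python3 - <<'E'
from h import *
for n in("top","scene"):
    c=dict(np.load(n+"1.npz")); P=cloud(c); m=masks(c)
    box=(P[...,0]>.25)&(P[...,0]<.75)&(P[...,1]>-.2)&(P[...,1]<.3)
    for k,lo,hi in(("red",.05,.12),("black",.055,.12),("red",.088,.12),("black",.088,.12),("blue",.036,.06)):
        q=(m[k]&box&(P[...,2]>lo)&(P[...,2]<hi)).astype(np.uint8)
        N,L,st,ce=cv2.connectedComponentsWithStats(q)
        for i in range(1,N):
            if st[i,4]>15:
                p=P[L==i]; (u,v)=ce[i]
                print(n,k,lo,st[i].tolist(),ce[i].round(1),"cloud",np.median(p,0).round(4),p.max(0).round(3),"ray.094",ray(c,u,v,.094).round(4),"ray.044",ray(c,u,v,.044).round(4))
                if k=="blue": r=cv2.minAreaRect(p[:,:2].astype(np.float32)*1000); print("   rect mm",r)
c=cv2.imread("pics/top1.png")[130:240,200:360]; cv2.imwrite("pics/crop1.png",cv2.resize(c,None,fx=5,fy=5,interpolation=cv2.INTER_CUBIC))
E
```

```text
top red 0.05 [285, 214, 13, 12, 125] [290.9 219.5] cloud [0.462  0.0218 0.0938] [0.473 0.033 0.097] ray.094 [0.4629 0.022  0.094 ] ray.044 [0.4632 0.0239 0.044 ]
top black 0.055 [142, 109, 22, 16, 160] [155.4 118.3] cloud [0.6462 0.2683 0.0892] [0.66  0.289 0.12 ] ray.094 [0.6479 0.2706 0.094 ] ray.044 [0.6585 0.2863 0.044 ]
top black 0.055 [332, 200, 12, 12, 48] [336.3 204.6] cloud [ 0.4911 -0.059   0.0938] [ 0.499 -0.053  0.097] ray.094 [ 0.49   -0.0606  0.094 ] ray.044 [ 0.4919 -0.0632  0.044 ]
top red 0.088 [285, 214, 12, 12, 119] [290.6 219.6] cloud [0.462  0.0219 0.0939] [0.473 0.033 0.097] ray.094 [0.4627 0.0225 0.094 ] ray.044 [0.4631 0.0244 0.044 ]
top black 0.088 [142, 109, 17, 13, 84] [152.9 116.4] cloud [0.6467 0.2683 0.1046] [0.66  0.289 0.12 ] ray.094 [0.6512 0.2752 0.094 ] ray.044 [0.662  0.2913 0.044 ]
top black 0.088 [332, 200, 12, 12, 48] [336.3 204.6] cloud [ 0.4911 -0.059   0.0938] [ 0.499 -0.053  0.097] ray.094 [ 0.49   -0.0606  0.094 ] ray.044 [ 0.4919 -0.0632  0.044 ]
top blue 0.036 [299, 92, 12, 22, 141] [304.2 102.5] cloud [ 0.6905 -0.0007  0.0399] [0.712 0.0
[... 1891 characters left out ...]
.044 [0.5496 0.1292 0.044 ]
   rect mm ((549.9965209960938, 134.89035034179688), (56.25962829589844, 56.82166290283203), 16.63408088684082)
scene blue 0.036 [338, 159, 14, 9, 57] [344.8 163.1] cloud [0.6678 0.0869 0.0402] [0.688 0.095 0.042] ray.094 [0.6394 0.0432 0.094 ] ray.044 [0.6657 0.0834 0.044 ]
   rect mm ((667.2586059570312, 87.2169418334961), (40.567325592041016, 12.496332168579102), 12.751497268676758)
scene blue 0.036 [365, 178, 13, 11, 60] [370.9 183.2] cloud [0.6929 0.     0.04  ] [0.713 0.011 0.043] ray.094 [ 0.6628 -0.0367  0.094 ] ray.044 [ 0.6909 -0.0026  0.044 ]
   rect mm ((693.7362670898438, 1.3118391036987305), (40.96329879760742, 11.819506645202637), 18.96273422241211)
```

View pics/crop1.png

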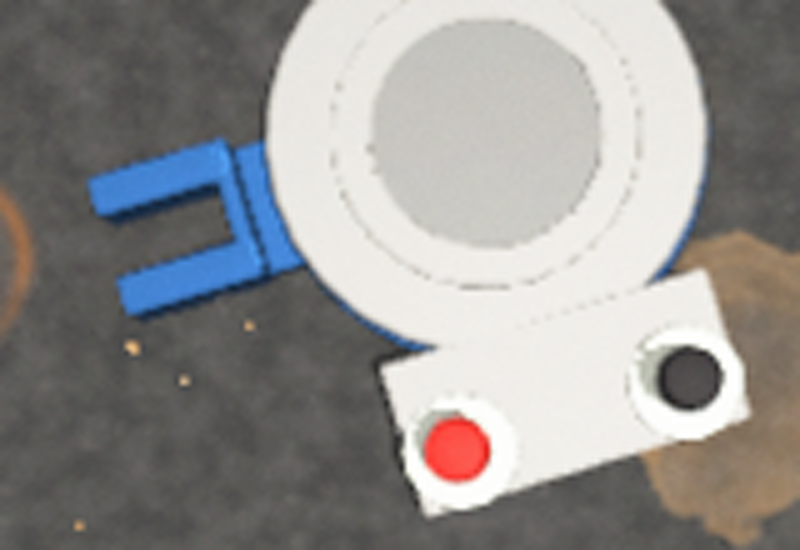

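The red pin is at about (0.463, 0.0225) and the black at about (0.4885, -0.0635), which puts the press yaw near 16.7°. The bore geometry and the blue fork both put the notch at about (0.5496, 0.134). I'll grasp across the bore line so the fingers stay away from the black pin.

```bash
cat >> h.py <<'E'
th=np.deg2rad(16.7); O=[np.pi,0,th+np.pi/2]
xn=np.array([np.cos(th),np.sin(th),0]); yn=np.array([-xn[1],xn[0],0]); zn=np.array([0,0,1.])
notch=np.array([.5496,.134,.044]); red=np.array([.463,.0225,.044])
E
python3 - <<'E'
from cell import *; from h import *
move_pose(red+[0,0,.155+.11],O)
print(current_eef_pos(),current_joint_positions(),current_time_s())
print(line_to(red+[0,0,.155+.029],velocity=.1,guard=8))
f0=current_contact_force(); gripper_to(0,effort=30)
print(current_eef_pos(),current_width(),current_grip_force(),f0,current_contact_force(),current_time_s())
for n in("top","scene"):
    c=capture(n); cv2.imwrite(f"pics/{n}2.png",c["color"])
E
python3 -c "
import cv2
cv2.imwrite('pics/crop2.png',cv2.resize(cv2.imread('pics/scene2.png')[140:270,220:380],None,fx=4,fy=4,interpolation=cv2.INTER_CUBIC))"
```

```text
[0.46319779 0.02303256 0.30931669] [-1.11044439e-01 -2.70050407e-01  2.07313117e+00  1.99497254e-04
  1.33796686e+00 -4.03646081e-01] 2.2167
False
[0.46322719 0.02249038 0.22840545] 0.2706322549551581 29.397115409374237 [0.05849245 0.0717867  0.69983608] [0.20020512 0.25774229 2.03831902] 3.7583
```

View pics/crop2.png

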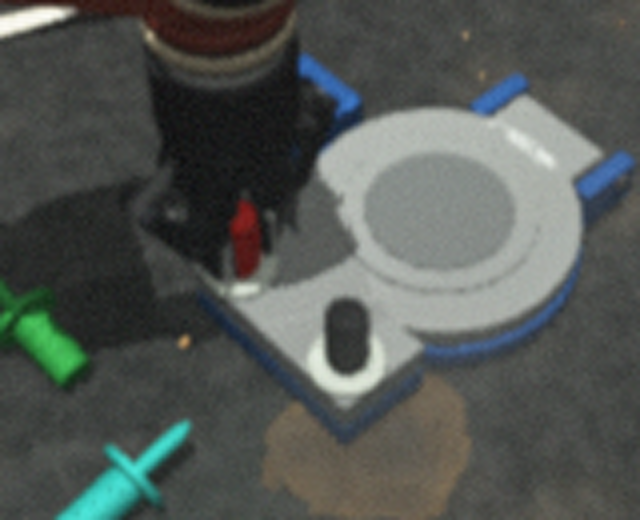

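The fingers hold the red head squarely (crop at (243,240)), and the black pin and lid haven't moved. I'll lift straight up and check.

Run:
```python
from cell import *; from h import *
p=np.array(current_eef_pos())
gripper_to(0,effort=45)
line_to(p+[0,0,.012],velocity=.03); print(current_contact_force(),current_width())
line_to(p+[0,0,.075],velocity=.08); print(current_contact_force(),current_width())
q=notch+yn*0+zn*(p[2]+.075-.044)
line_to(q,velocity=.12); pause(.2); print(current_eef_pos(),current_contact_force(),current_width(),current_time_s())
for n in("top","scene"):
    c=capture(n); cv2.imwrite(f"pics/{n}3.png",c["color"]); np.savez(n+"3.npz",**c)
a=cv2.resize(cv2.imread('pics/scene3.png')[110:250,240:380],(560,560),interpolation=cv2.INTER_CUBIC)
cv2.imwrite('pics/crop3.png',a)
```

```text
[-0.73057799 -0.40787169 -1.05021561] 0.2728217053416697
[ 0.38462278 -0.28237326 -1.17025364] 0.2695072879856019
[0.54940399 0.13362096 0.30348977] [-0.00745874 -0.56293061 -1.15861622] 0.268695190557662 7.1083
```

View pics/crop3.png

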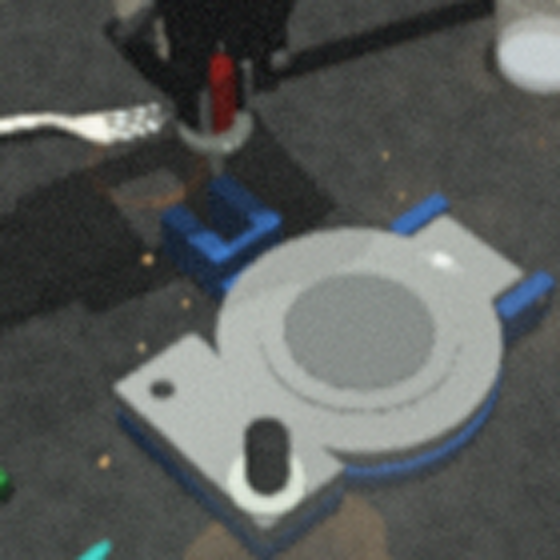

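The pin is held upright above the blue fork, the bore at (161,389) is empty, and the black pin and lid are undisturbed. I'll lower it with a guard and release.

Run:
```python
from cell import *; from h import *
q=np.array(current_eef_pos()); q[:2]=notch[:2]
q[2]=.242; g=line_to(q,velocity=.06,guard=5); print(g,current_eef_pos(),current_contact_force())
if not g:
    q[2]=.226; g=line_to(q,velocity=.02,guard=4); print(g,current_eef_pos(),current_contact_force(),current_time_s())
c=capture("scene"); cv2.imwrite('pics/crop4.png',cv2.resize(c["color"][110:250,240:380],(560,560),interpolation=cv2.INTER_CUBIC))
```

```text
False [0.549895   0.13405033 0.24260562] [-0.55144126 -0.43921617 -1.16874368]
True [0.54950452 0.13398307 0.22849046] [-0.44627759  0.16356656  5.24668757] 9.0333
```

View pics/crop4.png

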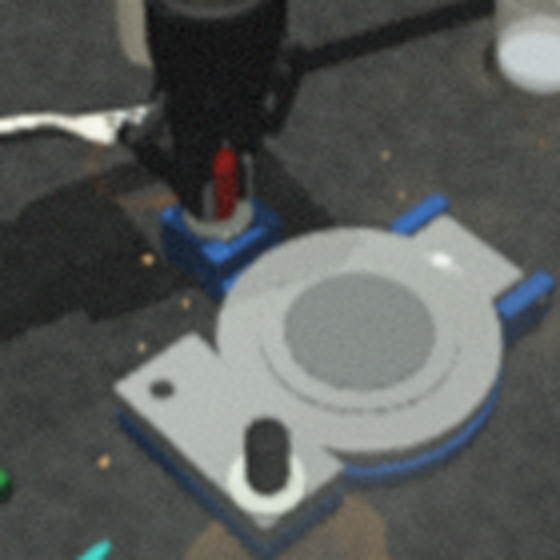

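The flange rests on the cheeks at (220,220), and contact came at the same tool height as in the bore (0.2285). Now I'll release, retreat upward and check.

Run:
```python
from cell import *; from h import *
gripper_to(.45); gripper_to(1.0)
q=np.array(current_eef_pos()); line_to(q+[0,0,.15],velocity=.1); pause(.3)
print(current_contact_force(),current_time_s())
for n in("top","scene"):
    c=capture(n); P=cloud(c); m=masks(c)["red"]&(np.hypot(P[...,0]-.55,P[...,1]-.134)<.06)&(P[...,2]>.088)&(P[...,2]<.12)
    if m.sum(): p=np.median(P[m],0); d=p-notch; print(n,m.sum(),p,d@xn,d@yn)
cv2.imwrite('pics/crop5.png',cv2.resize(c["color"][110:250,240:380],(560,560),interpolation=cv2.INTER_CUBIC))
```

```text
[-0.18407853  0.00469139 -0.15726221] 11.8583
top 29 [0.54757105 0.12562474 0.09269149] -0.004350095155774874 -0.007438969618218967
scene 62 [0.54801501 0.13380918 0.09356306] -0.0015729724120031466 0.0002726897339910053
```

View pics/crop5.png

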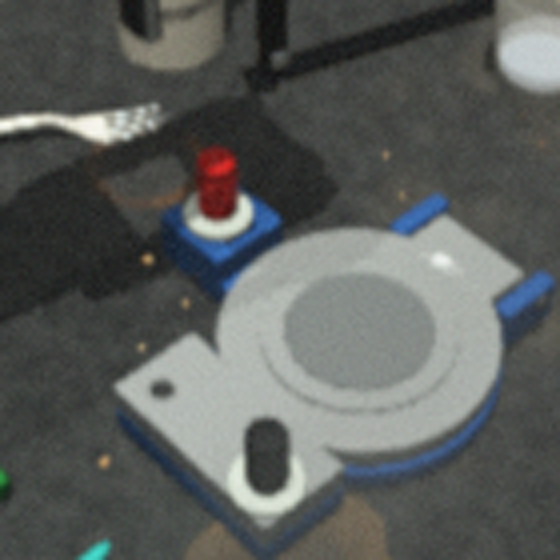

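The red pin stands upright at (218,195) with its flange flat on the notch, about 2 mm off centre in the scene view (the top view is partly blocked by the arm). The black pin and lid are unchanged, so I'll hand in.

```bash
python3 -c "
from cell import *
print(hand_in(),current_time_s())"
```

```text
the job is handed in; nothing more can be done
the job is handed in; nothing more can be done
```

The red pin is parked upright in the notch with its flange flat on top, the black pin is still in its bore, the lid is shut, and the job was handed in at about 12 s; the hand-in returned no verdict.

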